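# Show an agate slab at the viewing station

### The job

Lift the green agate slab out of the wooden rack and hang it by its hole on the hook of the viewing carriage while the carriage is still at the loading end of its rail. Then take the carriage by its black grip and slide it along the rail until its spring ball clicks into the notch in front of the light panel, and finish there, still holding the grip with the carriage at rest in the notch and the slab hanging only from the hook. Do not drop the slab, and leave the other slabs and the things lying on the table where they are.

Things in the scene. Friction and masses are not known exactly. Their poses are not given: they have to be found in the camera images.
- green_slab: the green agate slab, a polished stone plate 92 mm wide, 80 mm tall and 9 mm thick, about 160 g, standing upright in a groove of the rack; origin at the middle of its bottom edge, x through its thickness, y along its width, z up along its height
- green_center (a point): centre of the green slab (40 mm above its bottom edge, 40 mm below its flat top edge); same axes as the slab. The top edge can be pinched across the 9 mm thickness to the left or right of the hole: a place 28 mm to either side of the middle leaves the hole free
- green_hole (a point): centre of the green slab's drilled hole, 16 mm in diameter, through its thickness, on the slab's middle line, 24 mm above its centre and 16 mm below its top edge
- rack: dark wooden rack, 210 x 120 mm, 34 mm high, fixed; origin at the middle of its underside; three grooves run along its y, 66 mm apart along its x, each 12 mm wide and 18 mm deep, each with one slab standing in it, 80 mm tall, top edge 96 mm above the table; a slab comes out straight up. Which slab is in which groove varies
- rail: aluminium rail on the table, fixed, 440 mm long along its y axis, 50 mm wide, top 36 mm above the table; its +x side is its front, its +y the way from the loading end to the light panel; origin on the table under its line
- carriage: grey carriage that slides 250 mm along the rail's y, friction about 1 N, starting at the loading (-y) end. Axes as the rail's; origin on the rail's line at table height, below the hook. Its plate (62 mm wide, y from -122 to +47 mm, top 52 mm above the table) carries a hook, a black grip on a post and, in front, a brass housing with the spring ball
- hook (a point): middle of the hook's peg, on its axis, 133 mm above the table. The hook is a bent 6 mm steel rod: an upright 28 mm behind this point (-x), up to 128 mm, then the peg, towards the carriage's +x, climbing at 10 degrees to its free end 22 mm ahead of this point. A hung slab has its faces square to the peg (slab x along carriage x), its hole's centre 5 mm below the peg's axis
- grip (a point): middle of the carriage's black grip: an upright cylinder 24 mm in diameter and 48 mm tall, its top 168 mm above the table, on a 10 mm post, 100 mm behind the hook along the rail (-y); this point is 146 mm above the table
- ball (a point): centre of the steel ball (10 mm) of the carriage's spring plunger when it is seated in the notch, level with the hook along the rail, 43 mm in front (+x) of it; it presses down with about 5 N
- light_panel: upright LED light panel, 150 mm wide, 22 mm thick, top 175 mm above the table, its lit face 75 mm behind the rail's line, looking to +x; fixed by a saddle under the rail, axes as the rail's; origin on the rail's line at table height, below the panel's middle. Where it is clamped along the rail varies
- notch (a point): centre of the ball when seated in the V notch of the brass bar in front of the rail, on the panel's middle line. The bar is 64 mm long: a gentle ramp climbs to the V (3 to 5 N along the rail in all); the V, 10 mm wide, draws the ball in and centres the carriage when it is free; pushing on out of it takes 6 to 12 N. The carriage can travel 30 mm or more past it
- amber_center (a point): centre of the brown slab, same size as the green one, stays in the rack
- rose_center (a point): centre of the pink slab, same size, stays in the rack
- pump_bottle: white pump bottle, 85 x 60 mm, 170 mm tall, origin at the middle of its underside, leave alone
- goggles: clear safety goggles with blue temples, about 150 x 140 mm, 55 mm tall, leave alone
- loupe: folding loupe lying on the table, black round lens 40 mm across with a steel case, 16 mm tall, origin under its lens, leave alone
- caliper: digital caliper lying on the table, 210 mm long, 14 mm tall, leave alone
There are look-alikes about, which are no part of the job. Leave any blue look-alike of the green_slab alone.

How it is judged:
By the outcome, as a careful person would: the job done as asked, in the order asked, and still so for the second after the job is handed in, while the arm keeps its last pose, push and grip.
It also fails if it takes over 67 s, if anything falls off the work surface, if the arm or the gripper's body presses on something with over 40 N, if the wrist force passes 120 N, or if a joint passes its speed limit or range.

### The arm

A 6-joint arm with a two-finger parallel gripper is mounted at the origin on the work surface. World frame = base frame: x ahead of the robot, y to its left, z up, the work surface at z = 0. Lengths are in m, angles in rad, forces in N, time in s.
With the tool pointing down it reaches from about 0.35 to 0.875 m from the base axis. Payload 4.2 kg.
Tool frame: the origin (TCP) lies at the very end of the fingers, on their centre line; the grasp point (between the pads) lies grip_point_offset behind it (grip_point_offset is the distance from the TCP to the grasp point, in m); z points along the fingers, y is the line along which they close (so a half turn about z gives the same grasp; the last joint's range is limited). The gripper opens to 87 mm and grips with 3 to 60 N. Pads are 19 mm wide; open, the fingers measure 117 mm over their backs; the gripper's body (75 mm by 190 mm) begins 51 mm behind the grasp point.
Start: joints at [-1.077, 0.385, 0.008, 0, -1.194, -0.259], TCP at [0.145, -0.608, 0.223] pointing down, gripper open.
Joint ranges: [-3.14, 3.14], [-1.21, 2.06], [-1.07, 1.41], [-3.16, 2.05], [-2.99, -0.16], [-3.1, 3.1]. Speed limits (rad/s): [2.79, 2.79, 3.14, 3.14, 3.14, 3.14].

### API

Orientations are given as [roll, pitch, yaw] about the fixed x, y, z axes, in that order (R = Rz(yaw) Ry(pitch) Rx(roll)).
In Python, from bench import * gives the robot as it stands.
- The arm moves only by the shell command python3 -m creep 'ROWS' [FORCE]. ROWS is JSON, a list that holds one entry, the list of rows, each a list of 7 numbers: the shift along the tool's x, y, z in m, then the turn, a rotation vector about the tool's x, y, z in degrees, then the finger opening in m, from 0 to 0.087. A call has 1 to 12 rows; each row shifts and turns the commanded pose from where the row before left it, along the tool's axes as they then stand; what a row does not reach is not made up. A row lasts 1/12 s, in which the tool goes at most 41.7 mm and 7.16 degrees, less where a joint would pass 70% of its speed; a pose out of reach is approached as far as the arm can. A call with a gripper value outside its range is refused whole. The fingers move at their own pace and stop on an object; FORCE is the grip in N (left out, the last holds). Time passes only in rows, so rows that do not move let the fingers close. It gives the time, the measured TCP pose, the force, the opening and the grip force at its end, in the units of the state.
- observe(): the state, without advancing time (a new reading comes with each control period).
- capture(name): name is "scene" or "top" or "wrist"; returns a dict with "frame" (384x512x3 uint8, red, green, blue), "fov_y" (degrees; the focal length in pixels is half the picture's height over the tangent of half this angle, whatever the lens; pixels are square), "cx", "cy" (the principal point, pixels), "k1" (the pictures are not rectified: a ray, as slopes to the right and down, at radius r is drawn at 1 + k1 r^2 times it, then the intrinsics apply), "extrinsics" (4x4, takes a point from camera to world coordinates); the wrist camera has in their place "T_tool_cam" (4x4, takes a point from camera to tool coordinates, whose origin is the TCP and whose axes are the flange's). Camera axes: x right, y up, looking along -z (the intrinsics and any distortion apply to the point x, -y, -z); pixel columns grow to the right and rows downward; lengths in m; the calibration is good to about 2 mm. A picture is of the moment at which its call begins: read the wrist's pose just before it. There is no depth.
- job_done(): hands the job in; it is judged then, once.
Trained networks look in a picture, given as the dict that the camera call returned (one of the last four; its "shot" number tells which), for a name from the list of things; names that differ only in an ending like _2 or _b are one class to them, and where a whole thing is asked for, a point or a joint stands for the part that bears it (a point fixed in the world has none). Each returns a list of dicts, best first, with "score" (0 to 1); they miss things now and then, are a little off and sometimes report something else, mostly with a low value. They report only what shows in the picture. A call takes as long as a camera call. They do not tell look-alikes from the thing itself.
- look_for(picture, thing): "position" ([column, row] as shares, 0 to 1, of the picture: columns of its width, rows of its height, amid what is visible of it).
- cut_out(picture, thing): "pixels" (384x512 bool, what is visible of it) and "position" ([column, row] as shares, 0 to 1, of the picture: columns of its width, rows of its height, amid what is visible of it).
- place_of(picture, thing): "position" ([column, row] as shares, 0 to 1, of the picture: columns of its width, rows of its height: a listed point, or the origin of a listed thing).
The state is a dict: "time": time; "qpos": joint angles; "joint_velocities": joint speeds; "joint_efforts": joint torques, N m; "tcp_pos": TCP position; "eef_rot": TCP orientation; "force": force on the tool from outside, world axes, zero at the start; "ft_torque": the same for the moment, N m; "width": finger opening in m; "grasp_force": force on a finger pad.
Only numpy, scipy, OpenCV 4.12 (cv2) and the standard library are available. Lean on these libraries where they do the work, as an engineer would, in place of code of your own. Each camera call takes 0.05 s, during which the arm holds its last target. There are 200 camera calls.

## Working session

There is one attempt and no reset: what is moved stays moved. The work goes in short steps, Python scripts to look and compute and a shell command to move; the robot and the scene stay as the last step left them, time stands still between calls to the robot, and variables do not carry over. Pictures are saved under pics/ and viewed, at most 10 in all, crops included, and the job is handed in when it is done.

```bash
mkdir -p pics
cat > h.py <<'E'
from bench import *
import numpy as np, cv2
from scipy.spatial.transform import Rotation as R
def cam(p, st=None):
    H,W=p["frame"].shape[:2]; f=H/2/np.tan(np.radians(p["fov_y"])/2)
    if "extrinsics" in p: T=np.array(p["extrinsics"])
    else:
        M=np.eye(4); M[:3,:3]=R.from_euler('xyz',st["eef_rot"]).as_matrix(); M[:3,3]=st["tcp_pos"]
        T=M@np.array(p["T_tool_cam"])
    return f,p["cx"],p["cy"],p["k1"],T,W,H
def ray(p,pos,st=None):
    f,cx,cy,k1,T,W,H=cam(p,st); K=np.array([[f,0,cx],[0,f,cy],[0,0,1.]])
    u=cv2.undistortPoints(np.array([[[pos[0]*W,pos[1]*H]]],float),K,np.array([k1,0,0,0.]))[0,0]
    d=T[:3,:3]@np.array([u[0],-u[1],-1]); return T[:3,3],d/np.linalg.norm(d)
def atz(p,pos,z,st=None):
    o,d=ray(p,pos,st); return o+d*(z-o[2])/d[2]
def proj(p,X,st=None):
    f,cx,cy,k1,T,W,H=cam(p,st); c=T[:3,:3].T@(np.array(X)-T[:3,3]); a,b=c[0]/-c[2],-c[1]/-c[2]
    s=1+k1*(a*a+b*b); return np.array([cx+f*a*s,cy+f*b*s])
def tri(rs):
    A=0;B=0
    for o,d in rs:
        P=np.eye(3)-np.outer(d,d);A=A+P;B=B+P@o
    return np.linalg.solve(A,B)
def save(p,n): cv2.imwrite("pics/"+n,cv2.cvtColor(p["frame"],cv2.COLOR_RGB2BGR))
E
python3 - <<'E'
from h import *
s=capture("scene");t=capture("top")
o=observe();print({k:np.round(v,3) for k,v in o.items()})
try: print(grip_point_offset)
except Exception as e: print(e)
zs=dict(green_center=.056,green_hole=.08,amber_center=.056,rose_center=.056,rack=0,rail=0,carriage=0,hook=.133,grip=.146,light_panel=0,notch=None,ball=None,pump_bottle=0,goggles=.02,loupe=0,caliper=0)
for n,z in zs.items():
    a=place_of(s,n);b=place_of(t,n)
    for c,l,p in(("s",a,s),("t",b,t)):
        for e in l[:3]:
            print(n,c,round(e["score"],2),np.round(np.array(e["position"])*[512,384]),None if z is None else np.round(atz(p,e["position"],z),3))
    if a and b: print("   tri",np.round(tri([ray(s,a[0]["position"]),ray(t,b[0]["position"])]),3))
im=np.vstack([s["frame"],t["frame"]])
im=np.hstack([cv2.resize(s["frame"],(400,300)),cv2.resize(t["frame"],(400,300))])
save(s,"s0.png");save(t,"t0.png")
E
```

```text
{'time': np.float64(0.1), 'qpos': array([-1.077,  0.386,  0.007, -0.   , -1.194, -0.259]), 'joint_velocities': array([ 0.001, -0.002,  0.003,  0.002,  0.002,  0.001]), 'joint_efforts': array([-0.0000e+00, -3.9169e+01,  1.8794e+01,  4.2320e+00,  1.3000e-02,
       -0.0000e+00]), 'tcp_pos': array([ 0.145, -0.607,  0.222]), 'eef_rot': array([ 3.14 , -0.   , -2.907]), 'force': array([-0.376,  0.67 ,  0.203]), 'ft_torque': array([ 0.033, -0.031, -0.05 ]), 'grasp_force': np.float64(0.0), 'width': np.float64(0.087)}
0.0187
green_center s 0.78 [287. 151.] [0.466 0.18  0.056]
green_center s 0.56 [328. 130.] [0.515 0.345 0.056]
green_center t 0.87 [103. 190.] [0.521 0.342 0.056]
green_center t 0.54 [160. 216.] [0.46  0.197 0.056]
   tri [0.483 0.27  0.052]
green_hole s 0.69 [287. 149.] [0.476 0.167 0.08 ]
green_hole s 0.68 [328. 127.] [0.521 0.336 0.08 ]
green_hole t 0.65 [165. 216.] [0.459 0.178 0.08 ]
green_hole t 0.59 [104. 187.] [0.526 0.33  0.08 ]
   tri [0.461 0.186 0.055]
amber_center s 0.62 [345. 138.] [0.582 0.347 0.056]
amber_center t 0.61 [ 97. 162.] [0.592 0.363 0.056]
   tri [0.58
[... 1155 characters left out ...]
one
ball s 0.24 [187. 320.] None
ball t 0.95 [306. 176.] None
ball t 0.7 [114. 193.] None
   tri [ 0.572 -0.167  0.022]
pump_bottle s 0.6 [352. 202.] [0.726 0.173 0.   ]
pump_bottle t 0.77 [182. 119.] [0.726 0.167 0.   ]
   tri [0.726 0.168 0.004]
goggles s 0.94 [159. 230.] [ 0.351 -0.281  0.02 ]
goggles t 0.97 [344. 272.] [ 0.333 -0.262  0.02 ]
   tri [ 0.33  -0.269 -0.011]
loupe s 0.49 [249. 153.] [0.345 0.138 0.   ]
loupe s 0.21 [243. 245.] [ 0.562 -0.159  0.   ]
caliper s 0.61 [157. 230.] [ 0.334 -0.276  0.   ]
caliper s 0.55 [187. 319.] [ 0.597 -0.424  0.   ]
caliper t 0.98 [406. 169.] [ 0.601 -0.43   0.   ]
caliper t 0.21 [276. 192.] [ 0.533 -0.09   0.   ]
   tri [ 0.529 -0.356  0.256]
```

View pics/s0.png

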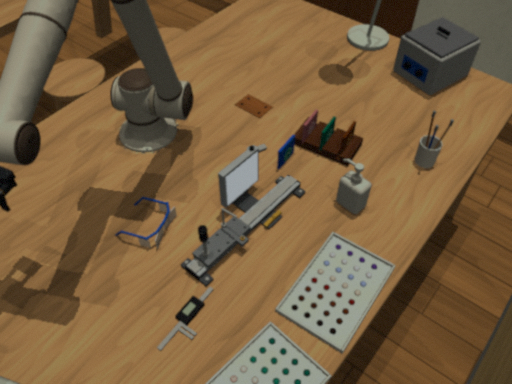

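View pics/t0.png

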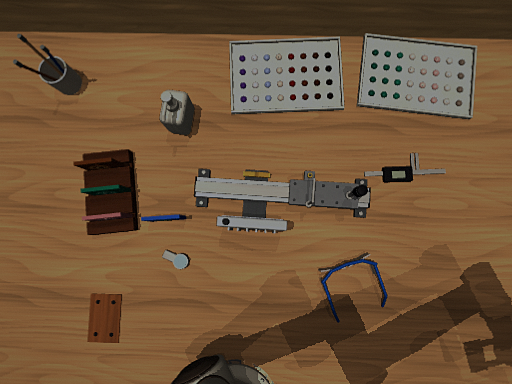

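The scene shows three slabs in the rack. In the top view, pink is at (103,216), green at (100,188) in the middle groove, and brown at (105,162). A blue slab stands on the table at (165,217). The network scores "green" on both the middle slab and the blue one. The middle slab at top (103,189) / scene (328,130) fits, because it is green and stands in the rack. I'll enlarge that to confirm while turning the tool.

```bash
python3 - <<'E'
import cv2
a=cv2.imread("pics/s0.png")[100:190,260:380];b=cv2.imread("pics/t0.png")[140:240,70:200]
import numpy as np
cv2.imwrite("pics/crop1.png",np.hstack([cv2.resize(a,(400,300)),cv2.resize(b,(390,300))]))
E
T='[0,0,0,0,0,-6.96,0.087]'
python3 -m creep '[[[0,0,0,0,0,-6.96,0.087],[0,0,0,0,0,-6.96,0.087],[0,0,0,0,0,-6.96,0.087],[0,0,0,0,0,-6.96,0.087],[0,0,0,0,0,-6.96,0.087],[0,0,0,0,0,-6.96,0.087],[0,0,0,0,0,-6.96,0.087],[0,0,0,0,0,-6.96,0.087],[0,0,0,0,0,-6.96,0.087],[0,0,0,0,0,-6.96,0.087],[0,0,0,0,0,-6.96,0.087]]]'
```

```text
time: 2.62
tcp_pos: [0.1454, -0.6078, 0.2226]
eef_rot: [-3.142, -0.0, -1.565]
force: [0.2, -0.3, -0.8]
width: 0.087
grasp_force: 0.0
```

View pics/crop1.png

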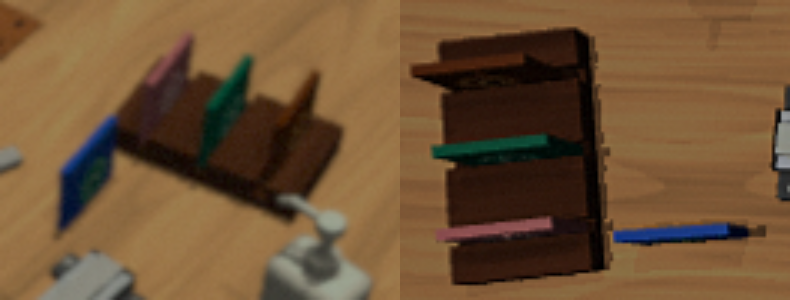

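The crop confirms it: the green slab is in the middle groove at crop (228,110) on the left and (505,150) on the right. The blue one stands outside the rack. Moving over there.

```bash
python3 -m creep '[[[-0.0256,-0.0296,-0.0083,0,0,0,0.087],[-0.0256,-0.0296,-0.0083,0,0,0,0.087],[-0.0256,-0.0296,-0.0083,0,0,0,0.087],[-0.0256,-0.0296,-0.0083,0,0,0,0.087],[-0.0256,-0.0296,-0.0083,0,0,0,0.087],[-0.0256,-0.0296,-0.0083,0,0,0,0.087],[-0.0256,-0.0296,-0.0083,0,0,0,0.087],[-0.0256,-0.0296,-0.0083,0,0,0,0.087],[-0.0256,-0.0296,-0.0083,0,0,0,0.087],[-0.0256,-0.0296,-0.0083,0,0,0,0.087],[-0.0256,-0.0296,-0.0083,0,0,0,0.087],[-0.0256,-0.0296,-0.0083,0,0,0,0.087]]]'
python3 -m creep '[[[-0.04,0,0,0,0,0,0.087],[-0.04,0,0,0,0,0,0.087],[-0.04,0,0,0,0,0,0.087],[0,0,0,0,0,0,0.087]]]'
python3 - <<'E'
from h import *
st=observe();w=capture("wrist");save(w,"w1.png");print(np.round(w["T_tool_cam"],3),w["fov_y"],st["tcp_pos"])
for n,z in dict(hook=.133,grip=.146,ball=.04,carriage=0,light_panel=0,notch=.036).items():
    for e in place_of(w,n)[:2]: print(n,round(e["score"],2),np.round(np.array(e["position"])*[512,384]),np.round(atz(w,e["position"],z,st),4))
E
```

```text
time: 3.62
tcp_pos: [0.5017, -0.299, 0.3229]
eef_rot: [-3.141, -0.0, -1.57]
force: [0.7, -1.0, 0.5]
width: 0.0872
grasp_force: 0.0
time: 3.95
tcp_pos: [0.5006, -0.1753, 0.3226]
eef_rot: [-3.14, 0.001, -1.564]
force: [0.0, -1.0, -0.9]
width: 0.0869
grasp_force: 0.0
[[ 0.     0.963  0.27   0.075]
 [ 1.    -0.     0.    -0.   ]
 [ 0.     0.27  -0.963 -0.162]
 [ 0.     0.     0.     1.   ]] 69.6192029015374 [ 0.5006321  -0.1753387   0.32264762]
hook 0.63 [235. 176.] [ 0.5299 -0.1688  0.133 ]
grip 0.64 [237.  94.] [ 0.5251 -0.2697  0.146 ]
ball 0.82 [213. 158.] [ 0.573  -0.1768  0.04  ]
carriage 0.89 [240. 157.] [ 0.5307 -0.1722  0.    ]
light_panel 0.56 [239. 225.] [ 0.5351 -0.0411  0.    ]
notch 0.75 [212. 231.] [ 0.5793 -0.0462  0.036 ]
```

```bash
python3 -m creep '[[[-0.04,-0.001,0,0,0,0,0.087],[-0.04,-0.001,0,0,0,0,0.087],[-0.04,-0.001,0,0,0,0,0.087],[-0.04,-0.001,0,0,0,0,0.087],[-0.04,-0.001,0,0,0,0,0.087],[-0.04,-0.001,0,0,0,0,0.087],[-0.04,-0.001,0,0,0,0,0.087],[-0.04,-0.001,0,0,0,0,0.087],[-0.04,-0.001,0,0,0,0,0.087],[-0.04,-0.001,0,0,0,0,0.087],[-0.04,-0.001,0,0,0,0,0.087],[-0.03,-0.001,0,0,0,0,0.087]]]'
python3 -m creep '[[[0,0,0,0,0,0,0.087],[0,0,0,0,0,0,0.087]]]'
python3 - <<'E'
from h import *
st=observe();w=capture("wrist");save(w,"w2.png");print(st["tcp_pos"],st["eef_rot"])
for n,z in dict(green_center=.056,green_hole=.08,amber_center=.056,rose_center=.056).items():
    for e in place_of(w,n)[:2]: print(n,round(e["score"],2),np.round(np.array(e["position"])*[512,384]),np.round(atz(w,e["position"],z,st),4))
f=w["frame"];hsv=cv2.cvtColor(f,cv2.COLOR_RGB2HSV)
c=cut_out(w,"green_center")
for e in c[:2]:
    m=e["pixels"];ys,xs=np.nonzero(m);print(round(e["score"],2),xs.min(),xs.max(),ys.min(),ys.max(),np.median(hsv[m],0))
np.save("m.npy",c[0]["pixels"])
v=f.copy()
cs,_=cv2.findContours(c[0]["pixels"].astype(np.uint8),cv2.RETR_EXTERNAL,cv2.CHAIN_APPROX_NONE)
v=cv2.resize(v,None,fx=1.5,fy=1.5)
cv2.polylines(v,[(q*1.5).astype(int) for q in cs],True,(255,0,0),1)
save({"frame":v},"w2b.png")
E
```

```text
time: 5.3
tcp_pos: [0.5129, 0.2914, 0.3216]
eef_rot: [3.141, -0.0, -1.571]
force: [0.9, -0.2, 0.1]
width: 0.0868
grasp_force: 0.0
time: 5.47
tcp_pos: [0.5128, 0.2901, 0.3209]
eef_rot: [3.14, -0.001, -1.57]
force: [0.2, -0.3, 0.3]
width: 0.0874
grasp_force: 0.0
[0.51284518 0.29008026 0.32093468] [ 3.14007864e+00 -1.48421737e-03 -1.57003991e+00]
green_center 0.79 [251. 186.] [0.523  0.3303 0.056 ]
green_center 0.67 [293.  88.] [0.4594 0.1817 0.056 ]
green_hole 0.86 [293.  94.] [0.4623 0.1908 0.08  ]
green_hole 0.61 [250. 190.] [0.5228 0.3295 0.08  ]
amber_center 0.55 [211. 197.] [0.587 0.349 0.056]
rose_center 0.98 [291. 183.] [0.4589 0.3251 0.056 ]
0.87 286 301 56 123 [112. 147. 153.]
0.6 244 257 156 222 [ 79. 193. 143.]
```

View pics/w2b.png

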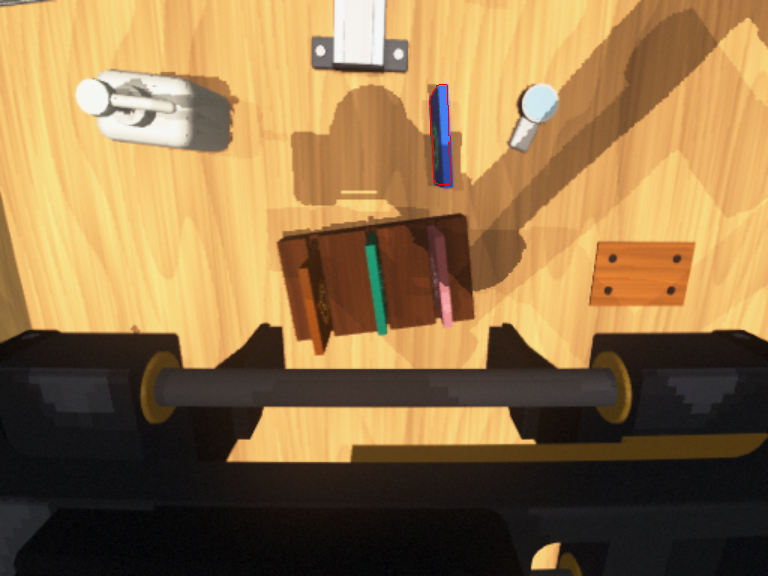

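The wrist view shows the green slab upright in the middle groove, with its top edge running from (367,240) to (382,333) in the 1.5x picture. The top network mask is the blue slab, so I'll pick by hue instead.

Run:
```python
from h import *
st=observe();w=capture("wrist")
hsv=cv2.cvtColor(w["frame"],cv2.COLOR_RGB2HSV)
m=((abs(hsv[...,0].astype(int)-79)<10)&(hsv[...,1]>120)&(hsv[...,2]>100)).astype(np.uint8)
n,l,s,c=cv2.connectedComponentsWithStats(m);i=1+np.argmax(s[1:,4]);print(s[i])
m=(l==i)
P=[]
for r in range(s[i][1],s[i][1]+s[i][3]):
    x=np.nonzero(m[r])[0]
    a=atz(w,[(x[0])/512,(r+.5)/384],.096,st);b=atz(w,[(x[-1]+1)/512,(r+.5)/384],.096,st)
    P.append([*((a+b)/2)[:2],np.hypot(*(a-b)[:2])*1e3,hsv[r,x,2].mean()])
P=np.array(P);print(np.round(P[::4],4))
k=np.polyfit(P[5:-5,1],P[5:-5,0],1);ang=np.arctan(k[0]);print("slope",np.degrees(ang))
e=P[-1,:2]+[0,0.001];e[0]=np.polyval(k,e[1])
d=np.array([np.sin(ang),np.cos(ang)])
print("far end",e,"near",P[0,:2],"len",np.linalg.norm(e-P[0,:2]),"centre",e-.046*d,"grasp +28",e-.018*d)
print("yaw target deg about tool z", st["tcp_pos"],st["eef_rot"])
# rail yaw from the earlier scene
```

```text
[244 164  14  60 359]
[[  0.5252   0.2863   4.283  117.    ]
 [  0.5267   0.2921  10.0331 145.1429]
 [  0.526    0.298    8.6335 147.    ]
 [  0.5253   0.3039  10.1122 143.4286]
 [  0.5239   0.3098  10.1524 143.    ]
 [  0.5233   0.3158   8.737  143.8333]
 [  0.5226   0.3219  10.2345 140.2857]
 [  0.5219   0.328    8.8082 144.    ]
 [  0.5212   0.3341   7.3704 146.2   ]
 [  0.5205   0.3403   8.8812 143.1667]
 [  0.5191   0.3466   8.9183 137.8333]
 [  0.5191   0.3529   8.956  141.8333]
 [  0.5176   0.3593   8.994  138.    ]
 [  0.5169   0.3657   7.5272 142.2   ]
 [  0.5162   0.3722   9.0717 137.1667]]
slope -7.691268369779429
far end [0.51509966 0.37804631] near [0.52517967 0.28630038] len 0.09229800631206236 centre [0.52125608 0.33246015] grasp +28 [0.51750869 0.36020825]
yaw target deg about tool z [0.51272088 0.28812487 0.32264596] [-3.14106787e+00  3.98668431e-04 -1.57243881e+00]
```

```bash
python3 -m creep '[[[0,0,0,0,0,-4,0.04],[0,0,0,0,0,-3.7,0.04],[-0.0236,-0.0048,0.02,0,0,0,0.04],[-0.0236,-0.0048,0.02,0,0,0,0.04],[-0.0236,-0.0048,0.02,0,0,0,0.04],[0,0,0.04,0,0,0,0.04],[0,0,0.04,0,0,0,0.04],[0,0,0.04,0,0,0,0.04],[0,0,0,0,0,0,0.04],[0,0,0,0,0,0,0.04]]]'
cat > g.py <<'E'
from h import *
st=observe();w=capture("wrist");print(st["tcp_pos"],st["eef_rot"],st["width"])
hsv=cv2.cvtColor(w["frame"],cv2.COLOR_RGB2HSV)
m=((abs(hsv[...,0].astype(int)-79)<10)&(hsv[...,1]>120)&(hsv[...,2]>100)).astype(np.uint8)
n,l,s,c=cv2.connectedComponentsWithStats(m);i=1+np.argmax(s[1:,4]);print(s[i]);m=l==i
M=R.from_euler('xyz',st["eef_rot"]).as_matrix();P=[]
for r in range(s[i][1],s[i][1]+s[i][3],6):
    x=np.nonzero(m[r])[0]
    q=[M.T@(atz(w,[u/512,(r+.5)/384],.096,st)-st["tcp_pos"]) for u in(x[0],x[-1]+1)]
    P.append([r,q[0][0],q[0][1],q[1][1],(q[0][1]+q[1][1])/2])
print(np.round(P,4))
E
python3 - <<'E'
from g import *
save(w,"w3.png")
E
```

```text
time: 6.65
tcp_pos: [0.5169, 0.3603, 0.141]
eef_rot: [3.139, -0.004, -1.436]
force: [0.4, 0.7, 1.8]
width: 0.0408
grasp_force: 0.0
[0.51692061 0.36027822 0.14100132] [ 3.13872141 -0.00355032 -1.43632405] 0.04081392691803794
[250 112  12  58 630]
[[ 1.12e+02  7.46e-02 -5.20e-03  2.80e-03 -1.20e-03]
 [ 1.18e+02  7.03e-02 -5.20e-03  3.50e-03 -9.00e-04]
 [ 1.24e+02  6.60e-02 -5.30e-03  3.50e-03 -9.00e-04]
 [ 1.30e+02  6.17e-02 -5.30e-03  3.60e-03 -9.00e-04]
 [ 1.36e+02  5.73e-02 -5.30e-03  2.90e-03 -1.20e-03]
 [ 1.42e+02  5.29e-02 -5.30e-03  2.90e-03 -1.20e-03]
 [ 1.48e+02  4.84e-02 -5.40e-03  2.90e-03 -1.20e-03]
 [ 1.54e+02  4.39e-02 -4.60e-03  2.90e-03 -9.00e-04]
 [ 1.60e+02  3.94e-02 -4.70e-03  2.90e-03 -9.00e-04]
 [ 1.66e+02  3.47e-02 -4.70e-03  2.90e-03 -9.00e-04]]
```

View pics/w3.png

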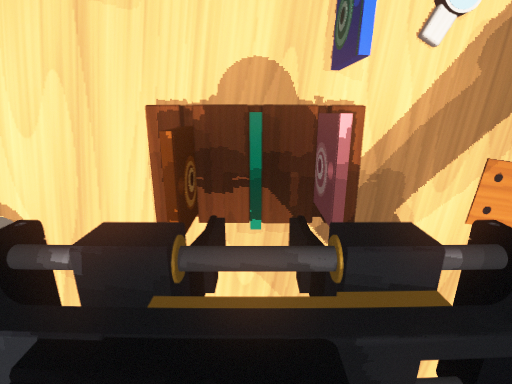

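The slab, at columns 250–262 and rows 112–228, lies centred and parallel between the open fingers. Descending to pinch.

```bash
python3 -m creep '[[[0,-0.001,0.02,0,0,0,0.04],[0,0,0.02,0,0,0,0.04],[0,0,0.02,0,0,0,0.04],[0,0,0.011,0,0,0,0.04],[0,0,0,0,0,0,0.04],[0,0,0,0,0,0,0.0],[0,0,0,0,0,0,0.0],[0,0,0,0,0,0,0.0],[0,0,0,0,0,0,0.0],[0,0,0,0,0,0,0.0],[0,0,0,0,0,0,0.0]]]' 45
```

```text
time: 7.62
tcp_pos: [0.5183, 0.3619, 0.0717]
eef_rot: [-3.141, 0.001, -1.436]
force: [-0.6, -0.1, 3.2]
width: 0.0088
grasp_force: 45.0
```

```bash
python3 -m creep '[[[0,0,-0.01,0,0,0,0.0],[0,0,-0.015,0,0,0,0.0],[0,0,-0.025,0,0,0,0.0],[0,0,-0.03,0,0,0,0.0],[0,0,-0.03,0,0,0,0.0],[0,0,-0.03,0,0,0,0.0],[0,0,-0.03,0,0,0,0.0],[0,0,-0.015,0,0,0,0.0],[0,0,0,0,0,0,0.0]]]'
python3 - <<'E'
from g import *
t=capture("top");s=capture("scene")
for n in("green_hole",):
  for nm,p in(("s",s),("t",t),("w",w)):
    for e in place_of(p,n)[:3]: print(nm,round(e["score"],2),np.round(np.array(e["position"])*[512,384]))
M2=M@np.array([0.028,0,-.1])
hole=M@np.array([.028,0,-(.0717-.080)])+st["tcp_pos"]
print("pred hole",hole,proj(t,hole),proj(s,hole))
E
```

```text
time: 8.37
tcp_pos: [0.5197, 0.3628, 0.2618]
eef_rot: [-3.133, 0.005, -1.436]
force: [0.3, 0.5, 0.5]
width: 0.0088
grasp_force: 45.0
[0.51973828 0.36281237 0.26183767] [-3.1334449   0.00531248 -1.43570964] 0.008761620933566572
[ 248  109   18   77 1255]
[[ 1.09e+02  7.74e-02 -8.10e-03  1.02e-02  1.10e-03]
 [ 1.15e+02  7.07e-02 -1.04e-02  1.03e-02 -1.00e-04]
 [ 1.21e+02  6.40e-02 -1.05e-02  1.03e-02 -1.00e-04]
 [ 1.27e+02  5.71e-02 -9.30e-03  1.04e-02  5.00e-04]
 [ 1.33e+02  5.03e-02 -9.40e-03  1.05e-02  5.00e-04]
 [ 1.39e+02  4.33e-02 -9.40e-03  1.05e-02  5.00e-04]
 [ 1.45e+02  3.63e-02 -9.50e-03  1.06e-02  6.00e-04]
 [ 1.51e+02  2.91e-02 -9.50e-03  1.07e-02  6.00e-04]
 [ 1.57e+02  2.20e-02 -9.60e-03  1.07e-02  6.00e-04]
 [ 1.63e+02  1.47e-02 -9.70e-03  1.08e-02  6.00e-04]
 [ 1.69e+02  7.30e-03 -9.70e-03  1.09e-02  6.00e-04]
 [ 1.75e+02 -2.00e-04 -9.80e-03  1.09e-02  6.00e-04]
 [ 1.81e+02 -7.70e-03 -3.70e-03  1.10e-02  3.70e-03]]
s 0.75 [287. 144.]
s 0.71 [337.  83.]
s 0.51 [260. 214.]
t 0.84 [ 59. 178.]
t 0.6 [161. 217.]
w 0.74 [334.  32.]
pred hole [0.52357024 0.33512065 0.25338932] [ 62.79664999 177.54240341] [335.45560877  84.54269323]
```

Run:
```python
import cv2
cv2.imwrite("pics/w1b.png",cv2.resize(cv2.imread("pics/w1.png")[0:280,90:400],None,fx=2.1,fy=2.1,interpolation=cv2.INTER_CUBIC))
```

```text
(no output)
```

View pics/w1b.png

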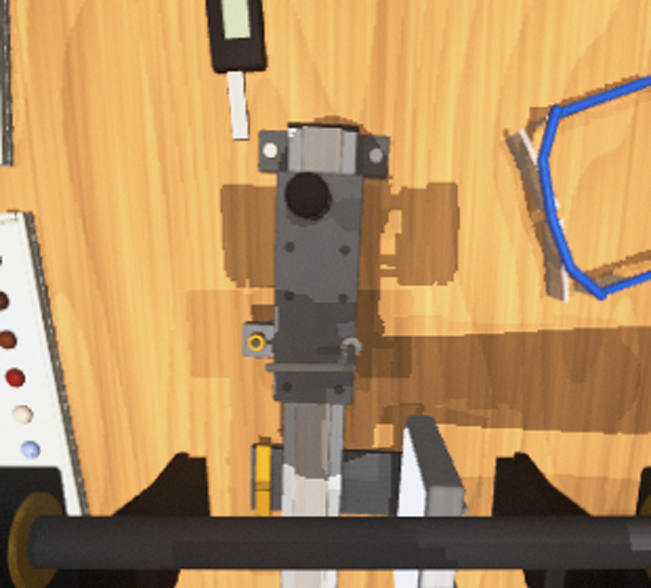

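The carriage view (2.1x crop) shows the hook's peg from the upright's top at about (353,369) to the free end at (266,366). The grip is at (308,196), the plate's left edge runs (278,172)–(274,400), and the brass bar is at (263,478). Computing poses.

Run:
```python
from h import *
w=capture("wrist"); st=dict(tcp_pos=np.array([0.50063,-0.17534,.32265]),eef_rot=[-3.14,.001,-1.564])
f=lambda u,v,z:atz(w,[(u/2.1+90)/512,(v/2.1)/384],z,st)[:2]
a=f(278,172,.052);b=f(274,400,.052);c=f(361,172,.052);d=f(355,403,.052)
print("plate",a,b,c,d, np.degrees(np.arctan2(*(b-a))),np.degrees(np.arctan2(*(d-c))), "axis mid",(a+c)/2,(b+d)/2,np.linalg.norm(a-c),np.linalg.norm(b-a))
e=f(266,366,.137);u=f(353,369,.128);print("peg",e,u,np.linalg.norm(e-u),np.degrees(np.arctan2(*(e-u)[::-1])),"hookpt",u+(e-u)*28/50)
print("grip top",f(308,196,.168))
t=capture("top")
n=lambda u,v,z:atz(t,[u/512,v/384],z)[:2]
```

```text
plate [ 0.55300332 -0.29220273] [ 0.56028055 -0.12527166] [ 0.49465131 -0.29252323] [ 0.49730396 -0.12332715] 2.496185318122065 0.8982061001550088 axis mid [ 0.52382731 -0.29236298] [ 0.52879225 -0.12429941] 0.05835288973214142 0.1670896167399835
peg [ 0.55296311 -0.17168596] [ 0.49944356 -0.16809419] 0.05363993541384164 -3.8394393847067443 hookpt [ 0.52941451 -0.17010558]
grip top [ 0.52376768 -0.26940916]
```

```bash
python3 -m creep '[[[0,0,0,0,0,5.1,0.0],[0.008,-0.0015,0,0,0,5.2,0.0],[0.02,-0.004,0,0,0,0,0.0],[0.032,-0.006,0,0,0,0,0.0],[0.032,-0.006,0,0,0,0,0.0],[0.032,-0.006,0,0,0,0,0.0],[0.032,-0.006,0,0,0,0,0.0],[0.032,-0.006,0,0,0,0,0.0],[0.032,-0.006,0,0,0,0,0.0],[0.032,-0.006,0,0,0,0,0.0]]]'
python3 -m creep '[[[0.032,-0.006,0,0,0,0,0.0],[0.032,-0.006,0,0,0,0,0.0],[0.032,-0.006,0,0,0,0,0.0],[0.032,-0.006,0,0,0,0,0.0],[0.032,-0.006,0,0,0,0,0.0],[0.032,-0.006,0.02,0,0,0,0.0],[0.02,-0.004,0.03,0,0,0,0.0],[0.01,-0.0015,0.02,0,0,0,0.0],[0,0,0,0,0,0,0.0],[0,0,0,0,0,0,0.0]]]'
python3 - <<'E'
from g import *
# near end in plane of slab top
pz=st["tcp_pos"][2]+.0243
for r in (s[i][1],s[i][1]+3,s[i][1]+15,s[i][1]+30):
    x=np.nonzero(m[r])[0];print(r,[np.round(M.T@(atz(w,[u/512,r/384],pz,st)-st["tcp_pos"]),4)[:2] for u in(x[0],x[-1]+1)])
sc=capture("scene");t=capture("top");save(w,"w4.png");save(sc,"s4.png")
for nm,p in(("s",sc),("t",t),("w",w)):
  for n in("hook","green_hole","ball"):
    for e in place_of(p,n)[:2]: print(nm,n,round(e["score"],2),np.round(np.array(e["position"])*[512,384],1))
hole=M@np.array([.0285,0,-.0083])+st["tcp_pos"]
print("pred hole",hole,proj(t,hole),proj(sc,hole))
H=[.529,-.170,.133]
for p,q in((sc,None),(t,None),(w,st)): print("hook pred px",proj(p,H,q))
k=np.clip([330,330],0,1)
v=np.hstack([cv2.resize(sc["frame"][150:290,170:310],(400,400),interpolation=2),cv2.resize(w["frame"][0:300,106:406],(400,400),interpolation=2)])
save({"frame":v},"c4.png")
E
```

```text
time: 9.6
tcp_pos: [0.5548, 0.1063, 0.2557]
eef_rot: [3.141, -0.0, -1.616]
force: [1.0, 0.5, -1.6]
width: 0.0082
grasp_force: 45.0
time: 10.43
tcp_pos: [0.5857, -0.1164, 0.1846]
eef_rot: [3.138, -0.001, -1.617]
force: [0.2, -0.9, 0.3]
width: 0.0084
grasp_force: 45.0
[ 0.58565561 -0.11642199  0.18460553] [ 3.13784975e+00 -7.49312703e-04 -1.61712578e+00] 0.008375068540927297
[249 110   1   1   1]
[[ 1.1e+02  7.6e-02 -7.4e-03 -6.5e-03 -6.9e-03]]
110 [array([ 0.076 , -0.0043]), array([ 0.076 , -0.0038])]Traceback (most recent call last):
  File "<stdin>", line 5, in <module>
IndexError: index 0 is out of bounds for axis 0 with size 0
```

```bash
cat > c.py <<'E'
from h import *
import sys
st=observe();w=capture("wrist");sc=capture("scene");t=capture("top")
M=R.from_euler('xyz',st["eef_rot"]).as_matrix();print(np.round(st["tcp_pos"],4),np.round(st["eef_rot"],3))
hole=M@np.array([.029,0,-.0083])+st["tcp_pos"];H=[.529,-.170,.133]
for nm,p,q in(("s",sc,None),("t",t,None),("w",w,st)):
  print(nm,"pred hole",np.round(proj(p,hole,q),1),"pred hook",np.round(proj(p,H,q),1))
  for n in("hook","green_hole"):
    for e in place_of(p,n)[:2]: print("  ",n,round(e["score"],2),np.round(np.array(e["position"])*[512,384],1))
v=np.hstack([cv2.resize(sc["frame"][150:290,170:310],(400,400),interpolation=2),cv2.resize(w["frame"][0:300,106:406],(400,400),interpolation=2)])
save({"frame":v},sys.argv[1])
E
python3 c.py c4.png
```

```text
[ 0.5869 -0.1158  0.1864] [-3.141e+00 -1.000e-03 -1.616e+00]
s pred hole [251.6 203.1] pred hook [229.3 213.1]
   hook 0.72 [230.2 213. ]
   green_hole 0.72 [252.2 205.3]
   green_hole 0.5 [285.5 147.8]
t pred hole [306.5 157.7] pred hook [313.9 188.2]
   hook 0.97 [313.8 188.1]
   green_hole 0.67 [304.1 157.1]
w pred hole [257.6 193.9] pred hook [329.2 136.5]
   hook 0.9 [327.7 133.8]
   green_hole 0.89 [254.4 188.6]
```

View pics/c4.png

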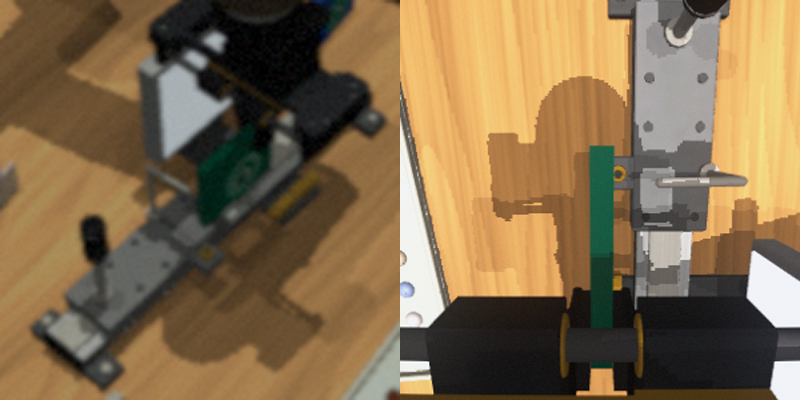

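```bash
python3 -m creep '[[[0.014,-0.003,0,0,0,0,0.0],[0.0142,-0.003,0.01,0,0,0,0.0],[0,0,0.02,0,0,0,0.0],[0,0,0.018,0,0,0,0.0],[0,0,0.008,0,0,0,0.0],[0,0,0,0,0,0,0.0],[0,0,0,0,0,0,0.0],[0,0,0,0,0,0,0.0]]]'
python3 c.py c5.png
```

```text
time: 11.6
tcp_pos: [0.5921, -0.1446, 0.1311]
eef_rot: [-3.14, -0.0, -1.616]
force: [0.3, -0.1, 0.1]
width: 0.0086
grasp_force: 45.0
[ 0.5921 -0.1446  0.1311] [-3.14  -0.    -1.616]
s pred hole [246.3 224.1] pred hook [229.3 213.1]
   hook 0.89 [226.6 211.2]
   hook 0.17 [158.6 229.4]
   green_hole 0.88 [247.4 225.9]
   green_hole 0.53 [283.8 146. ]
t pred hole [316.2 160.7] pred hook [313.9 188.2]
   hook 0.6 [311.7 189.1]
   green_hole 0.66 [163.1 217.6]
   green_hole 0.57 [315.5 160.5]
w pred hole [257.6 193.9] pred hook [359.5 192.1]
   hook 0.8 [356.5 192.5]
   green_hole 0.65 [254.8 192.2]
```

View pics/c5.png

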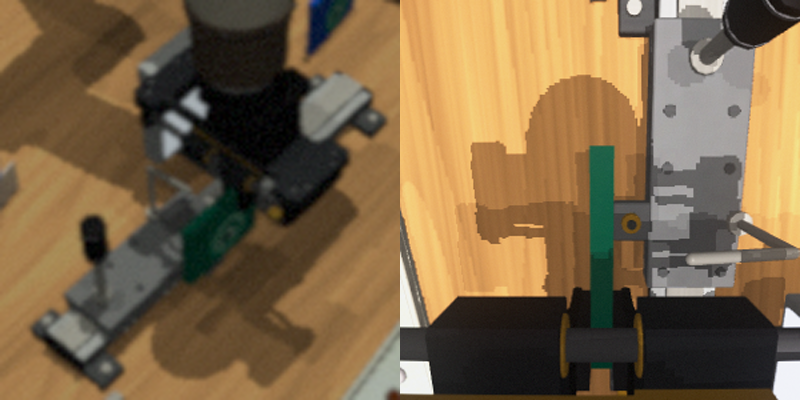

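The slab is about 60 mm in front of the hook. The peg's free end is at wrist-crop (690,261) and its upright is on the right. Checking lateral alignment in the tool frame.

Run:
```python
from h import *
st=observe();w=capture("wrist");M=R.from_euler('xyz',st["eef_rot"]).as_matrix()
g=lambda u,v,z:np.round(M.T@(atz(w,[(106+(u-400)*.75)/512,v*.75/384],z,st)-st["tcp_pos"]),4)
print("free end",g(690,261,.137),"peg@790",g(790,253,.129),"slab near",g(602,146,st["tcp_pos"][2]+.0243),"far seen", g(602,350,st["tcp_pos"][2]+.0243))
print("plate edge", g(655,20,.052),g(649,285,.052),g(755,20,.052),g(738,285,.052))
print("slab edges", [g(u,v,st["tcp_pos"][2]+.0243)[1] for u,v in((590,150),(613,150),(590,340),(612,340))])
```

```text
free end [ 0.0273  0.0389 -0.0066] peg@790 [0.0288 0.0876 0.0014] slab near [ 0.0762 -0.0002 -0.0243] far seen [-0.0064 -0.0001 -0.0243]
plate edge [0.1484 0.031  0.0784] [-0.0164  0.0329  0.0784] [0.1491 0.0899 0.0784] [-0.0165  0.0953  0.0784]
slab edges [np.float64(-0.0045), np.float64(0.0038), np.float64(-0.0051), np.float64(0.0041)]
```

```bash
python3 -m creep '[[[-0.002,0.01,0.002,0,0,0,0.0],[0,0.012,0,0,0,0,0.0],[0,0.01,0,0,0,0,0.0],[0,0.006,0,0,0,0,0.0],[0,0.005,0.0005,0,0,0,0.0],[0,0,0,0,0,0,0.0]]]'
python3 -m creep '[[[0,0.004,0.0008,0,0,0,0.0],[0,0.004,0.0008,0,0,0,0.0],[0,0,0,0,0,0,0.0]]]'
```

```text
time: 12.6
tcp_pos: [0.5474, -0.1402, 0.1279]
eef_rot: [3.141, 0.0, -1.616]
force: [0.2, 0.2, -1.5]
width: 0.0088
grasp_force: 45.0
time: 12.85
tcp_pos: [0.5395, -0.1398, 0.1258]
eef_rot: [3.141, 0.0, -1.616]
force: [-0.3, 0.1, -1.0]
width: 0.0089
grasp_force: 45.0
```

```bash
python3 -m creep '[[[0,0.004,0.0008,0,0,0,0.0],[0,0.004,0.0008,0,0,0,0.0],[0,0.002,0,0,0,0,0.0],[0,0,0,0,0,0,0.0],[0,0,0,0,0,0,0.0]]]'
python3 c.py c6.png
```

```text
time: 13.27
tcp_pos: [0.5303, -0.1394, 0.1246]
eef_rot: [-3.141, -0.0, -1.616]
force: [0.9, -0.1, -1.7]
width: 0.0091
grasp_force: 45.0
[ 0.5303 -0.1394  0.1246] [-3.141 -0.    -1.616]
s pred hole [229.7 212.7] pred hook [229.3 213.1]
   hook 0.72 [228.  212.2]
   green_hole 0.89 [232.5 212.9]
   green_hole 0.61 [284.8 147. ]
t pred hole [313.2 188.2] pred hook [313.9 188.2]
   hook 0.93 [313.2 187. ]
   green_hole 0.58 [164.5 216.5]
   green_hole 0.33 [274.4 191.6]
w pred hole [257.6 193.9] pred hook [257.6 191.3]
   hook 0.76 [255.4 190.3]
   green_hole 0.95 [255.4 190.5]
```

View pics/c6.png

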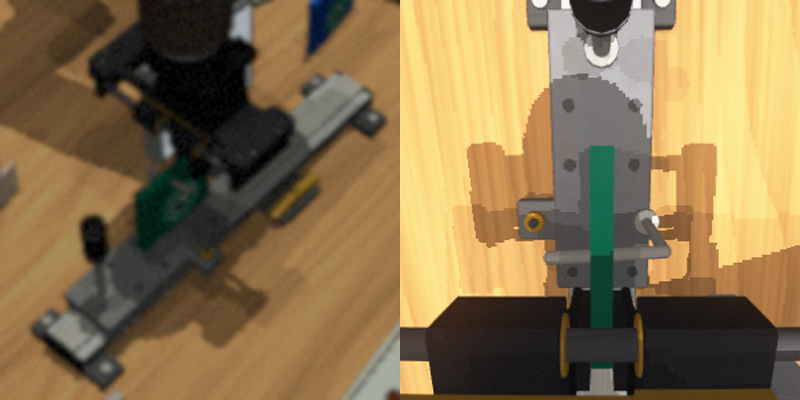

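The peg now passes through the slab's hole: its free end shows at (548,258) on one side and its bend at (660,250) on the other, with no contact force. Lowering until the peg takes the weight.

```bash
python3 -m creep '[[[0,0,0.0015,0,0,0,0.0],[0,0,0.0015,0,0,0,0.0],[0,0,0,0,0,0,0.0]]]'
python3 -m creep '[[[0,0,0.001,0,0,0,0.0],[0,0,0,0,0,0,0.0]]]'
python3 -m creep '[[[0,0,0.001,0,0,0,0.0],[0,0,0,0,0,0,0.0]]]'
```

```text
time: 13.97
tcp_pos: [0.53, -0.1394, 0.121]
eef_rot: [3.141, 0.0, -1.616]
force: [-0.2, 0.2, -1.5]
width: 0.0087
grasp_force: 45.0
time: 14.13
tcp_pos: [0.5303, -0.1394, 0.1203]
eef_rot: [3.142, -0.0, -1.616]
force: [0.4, -1.3, -1.0]
width: 0.0087
grasp_force: 45.0
time: 14.3
tcp_pos: [0.5305, -0.1395, 0.1199]
eef_rot: [-3.141, -0.0, -1.616]
force: [-0.5, 0.0, 2.4]
width: 0.0083
grasp_force: 45.0
```

```bash
python3 -m creep '[[[0,0,0,0,0,0,0.012],[0,0,0,0,0,0,0.014],[0,0,0,0,0,0,0.016],[0,0,0,0,0,0,0.02],[0,0,0,0,0,0,0.03],[0,0,0,0,0,0,0.04],[0,0,0,0,0,0,0.04],[0,0,0,0,0,0,0.04]]]'
python3 -m creep '[[[0,0,-0.01,0,0,0,0.04],[0,0,-0.02,0,0,0,0.04],[0,0,-0.03,0,0,0,0.04],[0,0,-0.03,0,0,0,0.04],[0,0,-0.02,0,0,0,0.04],[0,0,0,0,0,0,0.04]]]'
python3 c.py c7.png
```

```text
time: 14.97
tcp_pos: [0.5303, -0.1394, 0.1194]
eef_rot: [3.142, -0.0, -1.616]
force: [-0.7, 0.2, -0.3]
width: 0.0364
grasp_force: 0.0
time: 15.47
tcp_pos: [0.5332, -0.1399, 0.2358]
eef_rot: [-3.13, -0.001, -1.615]
force: [0.6, 0.1, 0.1]
width: 0.04
grasp_force: 0.0
[ 0.5332 -0.1399  0.2358] [-3.130e+00 -1.000e-03 -1.615e+00]
s pred hole [228.6 186. ] pred hook [229.3 213.1]
   hook 0.9 [230.2 213.7]
   green_hole 0.87 [286.3 146.5]
   green_hole 0.62 [234.5 214.3]
t pred hole [321.9 180.1] pred hook [313.9 188.2]
   green_hole 0.48 [165.4 216.9]
w pred hole [257.6 193.9] pred hook [261.5 159.6]
   hook 0.78 [258.3 158.7]
   green_hole 0.83 [257.8 158.8]
   green_hole 0.51 [256.2 152.1]
```

View pics/c7.png

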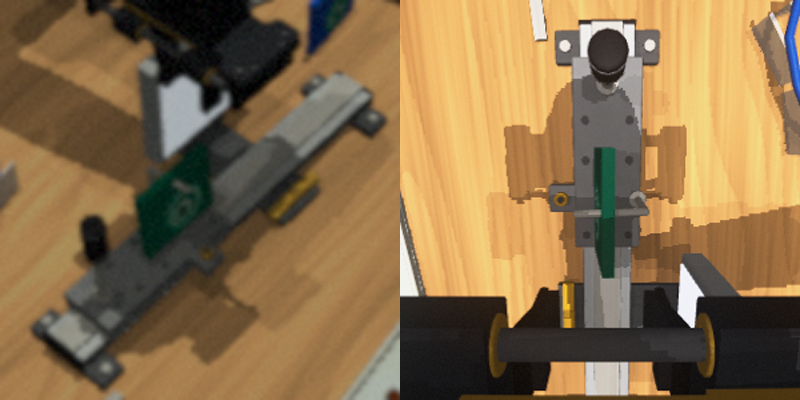

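The slab hangs on the hook, seen edge-on at wrist-crop (605,210) and clear in the scene crop at (175,200), with the fingers free. The grip's top is at wrist-crop (608,47). Going above it.

```bash
cat > k.py <<'E'
from h import *
st=observe();w=capture("wrist");sc=capture("scene");t=capture("top")
M=R.from_euler('xyz',st["eef_rot"]).as_matrix();print(np.round(st["tcp_pos"],4),np.round(st["eef_rot"],3))
for n,z in(("grip",.146),("hook",.133),("notch",.03),("ball",.03),("carriage",0),("light_panel",0)):
  for nm,p,q in(("s",sc,None),("t",t,None),("w",w,st)):
    for e in place_of(p,n)[:1]:
      X=atz(p,e["position"],z,q);print(n,nm,round(e["score"],2),np.round(np.array(e["position"])*[512,384],1),np.round(X,4),"tool",np.round(M.T@(X-st["tcp_pos"]),4))
E
python3 -m creep '[[[0.02,0,0,0,0,0,0.06],[0.037,0,0,0,0,0,0.06],[0.037,0,0,0,0,0,0.06],[0.028,0,0,0,0,0,0.06],[0.008,0,0,0,0,0,0.06],[0,0,0,0,0,0,0.06],[0,0,0,0,0,0,0.06]]]'
python3 k.py
```

```text
time: 16.5
tcp_pos: [0.5241, -0.2691, 0.2288]
eef_rot: [3.14, 0.001, -1.617]
force: [0.2, 0.2, -0.2]
width: 0.0596
grasp_force: 0.0
[ 0.5241 -0.2691  0.2288] [ 3.140e+00  1.000e-03 -1.617e+00]
grip s 0.82 [205.  233.1] [ 0.5297 -0.2652  0.146 ] tool [-0.0042 -0.0055  0.0828]
grip t 0.6 [358.6 191.3] [ 0.523  -0.2665  0.146 ] tool [-0.0025  0.0012  0.0828]
grip w 0.56 [253.8 193.5] [ 0.5273 -0.2711  0.146 ] tool [ 0.0019 -0.0033  0.0828]
hook s 0.72 [228.7 212.6] [ 0.5267 -0.1697  0.133 ] tool [-0.0994  0.0019  0.0959]
hook t 0.35 [360.6 191.7] [ 0.5237 -0.2745  0.133 ] tool [0.0054 0.     0.0958]
hook w 0.77 [256.2 280.1] [ 0.5297 -0.17    0.133 ] tool [-0.0992 -0.0011  0.0959]
notch s 0.86 [273.7 216.3] [ 0.5827 -0.0399  0.03  ] tool [-0.2316 -0.0482  0.1989]
notch t 0.6 [254.8 176.3] [ 0.5687 -0.0344  0.03  ] tool [-0.2365 -0.0339  0.1989]
notch w 0.44 [248.8 250.6] [ 0.5416 -0.1501  0.03  ] tool [-0.1196 -0.0122  0.1989]
ball s 0.74 [243. 244.] [ 0.5748 -0.171   0.03  ] tool [-0.1002 -0.0463  0.1988]
ball w 0.62 [227.  235.3] [ 0.5713 -0.1758  0.03  ] tool [-0.0953 -0.043   0.1988]
carriage s 0.82 [229.1 243.2] [ 0.5285 -0.1785  0.    ] tool [-0.0907 -0.0004  0.2289]
carriage w 0.84 [254.3 227.1] [ 0.5326 -0.1736  0.    ] tool [-0.0957 -0.0043  0.2289]
light_panel s 0.65 [261.7 213.1] [ 0.5338 -0.0341  0.    ] tool [-0.2351  0.0009  0.229 ]
light_panel t 0.43 [104.5 219.8] [0.4485 0.3585 0.    ] tool [-0.6234  0.1042  0.2293]
```

```bash
python3 -m creep '[[[0,-0.0015,0.02,0,0,0,0.06],[0,0,0.03,0,0,0,0.06],[0,0,0.03,0,0,0,0.06],[0,0,0.0215,0,0,0,0.06],[0,0,0,0,0,0,0.06],[0,0,0,0,0,0,0.06],[0,0,0,0,0,0,0.0],[0,0,0,0,0,0,0.0],[0,0,0,0,0,0,0.0],[0,0,0,0,0,0,0.0],[0,0,0,0,0,0,0.0],[0,0,0,0,0,0,0.0]]]' 30
```

```text
time: 18.55
tcp_pos: [0.5261, -0.2694, 0.1285]
eef_rot: [-3.141, -0.0, -1.616]
force: [-0.5, 0.2, -0.5]
width: 0.028
grasp_force: 0.0
```

```bash
python3 -m creep '[[[0,0,0,0,0,0,0.0],[0,0,0,0,0,0,0.0],[0,0,0,0,0,0,0.0]]]' 35
python3 -m creep '[[[-0.002,0,0,0,0,0,0.0],[-0.004,0,0,0,0,0,0.0],[-0.006,0,0,0,0,0,0.0],[-0.006,0,0,0,0,0,0.0],[-0.004,0,0,0,0,0,0.0],[-0.003,0,0,0,0,0,0.0],[0,0,0,0,0,0,0.0]]]'
python3 -m creep '[[[-0.003,0,0,0,0,0,0.0],[-0.005,0,0,0,0,0,0.0],[-0.006,0,0,0,0,0,0.0],[-0.006,0,0,0,0,0,0.0],[-0.006,0,0,0,0,0,0.0],[-0.006,0,0,0,0,0,0.0],[-0.006,0,0,0,0,0,0.0],[-0.004,0,0,0,0,0,0.0],[-0.003,0,0,0,0,0,0.0],[0,0,0,0,0,0,0.0]]]'
```

```text
time: 18.8
tcp_pos: [0.5247, -0.2693, 0.1283]
eef_rot: [3.139, 0.0, -1.616]
force: [-5.2, 0.0, 4.8]
width: 0.0234
grasp_force: 35.0
time: 19.38
tcp_pos: [0.5257, -0.244, 0.1282]
eef_rot: [3.139, 0.0, -1.616]
force: [-5.4, 1.5, 4.8]
width: 0.0235
grasp_force: 35.0
time: 20.22
tcp_pos: [0.5275, -0.199, 0.1283]
eef_rot: [3.138, 0.0, -1.616]
force: [-6.2, 1.3, 6.1]
width: 0.0231
grasp_force: 35.0
```

```bash
python3 -m creep '[[[-0.003,0.0005,0,0,0,0,0.0],[-0.005,0.0005,0,0,0,0,0.0],[-0.006,0,0,0,0,0,0.0],[-0.006,0,0,0,0,0,0.0],[-0.005,0,0,0,0,0,0.0],[-0.003,0,0,0,0,0,0.0],[-0.002,0,0,0,0,0,0.0],[0,0,0,0,0,0,0.0]]]'
python3 -m creep '[[[-0.002,0,0,0,0,0,0.0],[-0.004,0,0,0,0,0,0.0],[-0.004,0,0,0,0,0,0.0],[-0.002,0,0,0,0,0,0.0],[0,0,0,0,0,0,0.0]]]'
python3 k.py | egrep "ball|notch|hook|panel|carr"
```

```text
time: 20.88
tcp_pos: [0.5288, -0.1687, 0.1282]
eef_rot: [3.14, 0.0, -1.615]
force: [-5.0, 0.8, 5.9]
width: 0.0231
grasp_force: 35.0
time: 21.3
tcp_pos: [0.5292, -0.1572, 0.1282]
eef_rot: [3.14, -0.001, -1.616]
force: [-4.7, 0.2, 5.4]
width: 0.0232
grasp_force: 35.0
hook s 0.85 [257.1 192.3] [ 0.5416 -0.0669  0.133 ] tool [-0.0908 -0.0083 -0.0048]
hook t 0.82 [263.3 184.7] [ 0.5343 -0.056   0.133 ] tool [-0.1013 -0.0005 -0.0048]
notch s 0.65 [273.4 216.1] [ 0.5816 -0.0399  0.03  ] tool [-0.1196 -0.0472  0.0981]
notch t 0.61 [262.7 193.2] [ 0.5258 -0.0555  0.03  ] tool [-0.1015  0.0078  0.0982]
ball s 0.96 [268.1 221.9] [ 0.5824 -0.0664  0.03  ] tool [-0.0932 -0.0492  0.0981]
ball t 0.59 [259.  187.8] [ 0.5393 -0.0458  0.03  ] tool [-0.1118 -0.0053  0.0982]
carriage s 0.86 [256.3 218.8] [ 0.5346 -0.0611  0.    ] tool [-0.0963 -0.0013  0.1282]
carriage t 0.97 [261.1 192. ] [ 0.532  -0.0514  0.    ] tool [-0.1059  0.0018  0.1282]
light_panel s 0.62 [262.1 213.9] [ 0.5366 -0.0357  0.    ] tool [-0.1218 -0.0022  0.1282]
light_panel t 0.88 [254.3 190.3] [ 0.536  -0.0334  0.    ] tool [-0.1241 -0.0014  0.1282]
```

```bash
for i in 1; do :; done
python3 -m creep '[[[-0.002,0,0,0,0,0,0.0],[-0.002,0,0,0,0,0,0.0],[-0.001,0,0,0,0,0,0.0],[0,0,0,0,0,0,0.0]]]' | egrep 'pos|force'
python3 -m creep '[[[-0.002,0,0,0,0,0,0.0],[-0.002,0,0,0,0,0,0.0],[0,0,0,0,0,0,0.0]]]'| egrep 'pos|force'
python3 -m creep '[[[-0.002,0,0,0,0,0,0.0],[-0.001,0,0,0,0,0,0.0],[0,0,0,0,0,0,0.0]]]'| egrep 'pos|force'
python3 -m creep '[[[-0.001,0,0,0,0,0,0.0],[-0.001,0,0,0,0,0,0.0],[0,0,0,0,0,0,0.0]]]'| egrep 'pos|force'
```

```text
tcp_pos: [0.5294, -0.1528, 0.1282]
force: [-4.1, -3.2, 6.2]
grasp_force: 35.0
tcp_pos: [0.5296, -0.1487, 0.1282]
force: [-4.9, -2.0, 5.9]
grasp_force: 35.0
tcp_pos: [0.5297, -0.1459, 0.1282]
force: [-5.9, -2.7, 5.8]
grasp_force: 35.0
tcp_pos: [0.5298, -0.144, 0.1282]
force: [-4.3, -3.3, 6.7]
grasp_force: 35.0
```

```bash
python3 -m creep '[[[-0.001,0,0,0,0,0,0.0],[-0.001,0,0,0,0,0,0.0],[0,0,0,0,0,0,0.0]]]'| egrep 'pos|^force'
python3 -m creep '[[[-0.001,0,0,0,0,0,0.0],[-0.001,0,0,0,0,0,0.0],[0,0,0,0,0,0,0.0]]]'| egrep 'pos|^force'
python3 -m creep '[[[-0.001,0,0,0,0,0,0.0],[0,0,0,0,0,0,0.0]]]'| egrep 'pos|^force'
```

```text
tcp_pos: [0.5299, -0.1415, 0.1283]
force: [-6.1, 0.5, 6.9]
tcp_pos: [0.53, -0.1389, 0.1282]
force: [-4.6, 2.1, 8.0]
tcp_pos: [0.5301, -0.1377, 0.1282]
force: [-5.2, 1.0, 6.2]
```

```bash
python3 -m creep '[[[0,0.001,0,0,0,0,0.03],[0,0,0,0,0,0,0.034],[0,0,0,0,0,0,0.034],[0,0,0,0,0,0,0.034],[0,0,0,0,0,0,0.034],[0,0,0,0,0,0,0.034]]]'
python3 - <<'E'
from h import *
st=observe();w=capture("wrist");sc=capture("scene");M=R.from_euler('xyz',st["eef_rot"]).as_matrix()
for p,q in((sc,None),(w,st)):
  for n,z in(("grip",.146),("ball",.03),("notch",.03),("hook",.133),("green_hole",.128),("carriage",0),("light_panel",0)):
    for e in place_of(p,n)[:2]:
      X=atz(p,e["position"],z,q);print(n,round(e["score"],2),np.round(np.array(e["position"])*[512,384],1),np.round(X,4),np.round(M.T@(X-st["tcp_pos"]),4))
E
```

```text
time: 24.6
tcp_pos: [0.5301, -0.1383, 0.1277]
eef_rot: [-3.141, 0.0, -1.616]
force: [-0.6, -0.5, 0.3]
width: 0.0337
grasp_force: 0.0
grip 0.73 [238.5 201.1] [ 0.5287 -0.131   0.146 ] [-0.0073  0.0017 -0.0183]
grip 0.48 [272.7 215.1] [ 0.6294 -0.1112  0.146 ] [-0.0316 -0.098  -0.0182]
ball 0.55 [273.  217.8] [ 0.5844 -0.0456  0.03  ] [-0.0951 -0.0501  0.0978]
ball 0.27 [262.6 188.7] [0.4917 0.0234 0.03  ] [-0.1598  0.0456  0.0977]
notch 0.84 [273.3 216. ] [ 0.5811 -0.0398  0.03  ] [-0.1007 -0.0465  0.0978]
hook 0.63 [262.7 185.6] [ 0.5385 -0.0378  0.133 ] [-0.1008 -0.0039 -0.0052]
green_hole 0.59 [284.4 144.6] [0.4856 0.1364 0.128 ] [-2.724e-01  5.690e-02 -2.000e-04]
green_hole 0.39 [349.  139.7] [0.6272 0.2785 0.128 ] [-4.208e-01 -7.820e-02 -2.000e-04]
carriage 0.78 [262.  214.2] [ 0.5371 -0.0368  0.    ] [-0.1017 -0.0024  0.1278]
light_panel 0.56 [262.8 212.5] [ 0.5351 -0.0302  0.    ] [-1.082e-01 -1.000e-04  1.278e-01]
grip 0.57 [256.3 246.1] [ 0.5308 -0.139   0.146 ] [ 0.0006 -0.0008 -0.0183]
ball 0.65 [218.  275.4] [ 0.5766 -0.0455  0.03  ] [-0.0948 -0.0423  0.0978]
```

```bash
python3 -m creep '[[[0,0,0,0,0,0,0.0],[0,0,0,0,0,0,0.0],[0,0,0,0,0,0,0.0],[0,0,0,0,0,0,0.0],[0,0,0,0,0,0,0.0],[0,0,0,0,0,0,0.0]]]' 35
python3 -m creep '[[[-0.001,0,0,0,0,0,0.0],[0,0,0,0,0,0,0.0],[0,0,0,0,0,0,0.0]]]'| egrep 'pos|^force'
python3 -m creep '[[[-0.001,0,0,0,0,0,0.0],[0,0,0,0,0,0,0.0],[0,0,0,0,0,0,0.0]]]'| egrep 'pos|^force'
python3 -m creep '[[[0.002,0,0,0,0,0,0.0],[0,0,0,0,0,0,0.0],[0,0,0,0,0,0,0.0]]]'| egrep 'pos|^force'
python3 -m creep '[[[0.001,0,0,0,0,0,0.0],[0,0,0,0,0,0,0.0],[0,0,0,0,0,0,0.0]]]'| egrep 'pos|^force'
python3 -m creep '[[[0.001,0,0,0,0,0,0.0],[0,0,0,0,0,0,0.0],[0,0,0,0,0,0,0.0]]]'| egrep 'pos|^force'
```

```text
time: 25.9
tcp_pos: [0.53, -0.1384, 0.1279]
eef_rot: [-3.141, 0.0, -1.616]
force: [0.7, 0.1, -0.7]
width: 0.0232
grasp_force: 35.0
tcp_pos: [0.53, -0.1377, 0.128]
force: [1.1, -2.4, -1.3]
tcp_pos: [0.53, -0.1374, 0.128]
force: [1.6, -6.2, -1.8]
tcp_pos: [0.53, -0.1381, 0.128]
force: [0.5, 0.8, -0.6]
tcp_pos: [0.53, -0.1383, 0.128]
force: [1.0, 5.3, 0.3]
tcp_pos: [0.53, -0.1384, 0.1279]
force: [1.4, 8.8, 0.4]
```

The force rises the same way on both sides, so the ball is seated. Returning to the neutral command and doing a last check.

```bash
python3 -m creep '[[[-0.0015,0,0,0,0,0,0.0],[0,0,0,0,0,0,0.0],[0,0,0,0,0,0,0.0],[0,0,0,0,0,0,0.0],[0,0,0,0,0,0,0.0],[0,0,0,0,0,0,0.0]]]'
python3 - <<'E'
from h import *
sc=capture("scene");hsv=cv2.cvtColor(sc["frame"],cv2.COLOR_RGB2HSV)
m=((abs(hsv[...,0].astype(int)-79)<12)&(hsv[...,1]>120)&(hsv[...,2]>50)).astype(np.uint8);m[290:]=0
n,l,s,c=cv2.connectedComponentsWithStats(m);i=1+np.argmax(s[1:,4]);print(s[i],c[i],"expected slab centre px",proj(sc,[.5345,-.039,.104]))
for y,z in((-.085,.144),(.007,.144),(-.085,.064),(.007,.064)): print(proj(sc,[.5345,y,z]))
E
```

```text
time: 27.65
tcp_pos: [0.53, -0.1383, 0.128]
eef_rot: [-3.141, 0.001, -1.616]
force: [0.9, 6.0, 0.8]
width: 0.0232
grasp_force: 35.0
[289 148   1   1   1] [289. 148.] expected slab centre px [261.19515449 191.86435716]
[250.92371217 192.41845258]
[271.39590796 173.05592264]
[251.10108918 210.4752795 ]
[270.69757102 191.35187762]
```

```bash
python3 -m creep '[[[-0.001,0,0,0,0,0,0.0],[0,0,0,0,0,0,0.0],[0,0,0,0,0,0,0.0],[0,0,0,0,0,0,0.0]]]'
python3 - <<'E'
from h import *
sc=capture("scene");hsv=cv2.cvtColor(sc["frame"],cv2.COLOR_RGB2HSV);print(hsv[186:202:5,252:272:3].tolist())
e=cut_out(sc,"green_slab")
for q in e[:3]:
    ys,xs=np.nonzero(q["pixels"]);print(round(q["score"],2),xs.min(),xs.max(),ys.min(),ys.max(),np.median(hsv[q["pixels"]],0))
E
```

```text
time: 28.03
tcp_pos: [0.53, -0.1381, 0.128]
eef_rot: [-3.141, -0.0, -1.616]
force: [1.5, 0.9, -1.1]
width: 0.0229
grasp_force: 35.0
[[[120, 51, 5], [110, 170, 9], [150, 8, 31], [84, 120, 32], [0, 0, 43], [87, 82, 31], [83, 205, 36]], [[120, 46, 33], [90, 9, 27], [68, 33, 31], [100, 21, 36], [30, 8, 32], [0, 0, 38], [90, 28, 36]], [[0, 9, 30], [30, 8, 31], [90, 17, 30], [114, 35, 36], [75, 16, 32], [130, 26, 29], [100, 90, 17]], [[130, 21, 36], [135, 29, 35], [30, 7, 37], [150, 20, 26], [90, 16, 16], [98, 85, 12], [105, 12, 41]]]
0.87 278 295 135 167 [108. 182.  53.]
0.56 260 273 173 187 [ 78. 203.  38.]
```

Run:
```python
from h import *
st=observe()
for nm in("scene","top","wrist"):
    p=capture(nm);q=st if nm=="wrist" else None
    hsv=cv2.cvtColor(p["frame"],cv2.COLOR_RGB2HSV)
    m=((abs(hsv[...,0].astype(int)-79)<12)&(hsv[...,1]>110)&(hsv[...,2]>15)).astype(np.uint8);
    n,l,s,c=cv2.connectedComponentsWithStats(m)
    C=[proj(p,[.5345+dx,y,z],q) for dx in(-.0045,.0045) for y in(-.085,.007) for z in(.064,.144)]
    print(nm,"expect",np.round(np.min(C,0)),np.round(np.max(C,0)),[ (s[i].tolist(),np.median(hsv[l==i],0).tolist()) for i in np.argsort(-s[:,4])[1:5]])
    if nm=="scene":
        print("body",[np.round(proj(p,[.53+a,-.138+b,z])) for a in(-.095,.095) for b in(-.037,.037) for z in(.2,.3)])
        x0,y0=246,168; sub=p["frame"][y0:y0+48:3,x0:x0+30:2].astype(int)
        for r in sub: print("".join("G" if g>1.3*R_+3 and g>b else ("#" if R_+g+b<140 else "." ) for R_,g,b in r))
```

```text
scene expect [250. 172.] [273. 211.] [([259, 175, 14, 14, 92], [79.0, 222.5, 35.0]), ([285, 147, 7, 13, 37], [80.0, 139.0, 46.0]), ([262, 368, 5, 5, 21], [80.0, 164.0, 90.0]), ([274, 379, 5, 5, 21], [81.0, 201.0, 92.0])]
body [array([200., 181.]), array([197., 154.]), array([219., 165.]), array([216., 138.]), array([256., 217.]), array([256., 191.]), array([274., 199.]), array([276., 172.])]
#######........
######.........
#####.......##.
###G#......GG#.
G###G#...GGGGG.
#######GGGGGGG.
###########GGG.
#############G.
##############.
##############.
############G##
###############
###############
#####G######...
..#########....
..##########...
top expect [235. 181.] [276. 190.] [([393, 93, 7, 6, 27], [80.0, 242.0, 61.0]), ([395, 80, 6, 5, 26], [80.0, 229.0, 62.0]), ([397, 53, 6, 5, 26], [80.0, 235.5, 61.0]), ([396, 66, 6, 5, 25], [80.0, 223.0, 61.0])]
wrist expect [247. 257.] [266. 421.] [([245, 283, 14, 13, 149], [80.0, 226.0, 44.0])]
```

```bash
python3 -c "
from bench import *
o=observe();print(o['force'],o['joint_velocities'],o['time']);print(job_done())"
```

```text
[ 1.51803435  0.16603877 -1.87172999] [ 0.0005933  -0.00021318 -0.00046691  0.00055376 -0.00043017  0.00043056] 28.2833
the job is handed in; nothing more can be done
None
```

The green slab hangs on the carriage hook, the carriage rests in the notch in front of the light panel, and the gripper still holds the black grip. I handed the job in at about 28 s of the 67 s; no verdict came back, and at the end the cameras saw only part of the slab past the gripper, where it should be.

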